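Report the uncovered seed jar

TASK

Press the call button to get the colleague's attention; then point down at the seed jar that stands without a lid, with the fingertips two to four centimetres above the middle of its mouth, and stay there for two seconds. Then point in the same way at the middle of the one loose lid that fits this jar, neither too small nor too large, and finish there, still pointing. Touch none of the jars, lids or other loose things, and travel well above everything, so that you never come down over a wrong jar or lid.

Things in the scene. Friction and masses are not known exactly. Their poses are not given: they have to be found in the camera images.
- call_top (a point): Centre of the top of the round white push button (32 mm across) on its low round grey base (48 mm across, 12 mm high), which is fixed to the bench at its left or right side; the button faces up, about 22 mm above the bench. It goes 6 mm straight down against a spring (about 5 N when fully down) and comes back up by itself.
- call (a joint): Travel of the call button in m: 0 = up, 0.006 = fully down; it rings from 0.0045.
- open_jar: The jar without a lid: white plastic, round, 64 mm across, 90 mm high, empty, with a bare 56 mm neck and 3 mm walls; loose. Origin: centre of its underside, z up.
- open_jar_mouth (a point): Centre of the open mouth of that jar, at the height of its rim (90 mm above the bench).
- medium_lid: The lid that fits the open jar: plain aluminium disc, 62 mm across, 14 mm high, lying loose on the bench, closed side up; the middle one in size of the three lids that lie there. Origin: centre of its underside.
- medium_lid_top (a point): Centre of the top of the medium lid, 14 mm above the bench.
- small_jar: White jar, 44 mm across and 70 mm high, closed with its own aluminium lid. Origin: centre of its underside.
- small_jar_top (a point): Centre of the top of the small jar's lid, 70 mm above the bench.
- large_jar: White jar, 84 mm across and 110 mm high, closed with its own aluminium lid; the tallest thing among the work. Origin: centre of its underside.
- large_jar_top (a point): Centre of the top of the large jar's lid, 110 mm above the bench.
- small_lid: Loose aluminium lid, 42 mm across, 14 mm high: too small for the open jar. Origin: centre of its underside.
- small_lid_top (a point): Centre of the top of the small lid.
- large_lid: Loose aluminium lid, 82 mm across, 14 mm high: too large for the open jar. Origin: centre of its underside.
- large_lid_top (a point): Centre of the top of the large lid.
- tape_roll: Roll of paper tape lying flat, 96 mm across, 24 mm high, hole 76 mm. Bystander; origin: centre of its underside.
- petri_dish: Closed white dish, 92 mm across, 16 mm high. Bystander; origin: centre of its underside.
- beaker: Grey plastic beaker, 70 mm across at the rim, 90 mm high, on the side of the bench opposite the call button. Bystander; origin: centre of its underside.
- marker: Black marker pen lying across the bench beyond the jars, about 130 mm long, 13 mm thick. Bystander; origin: on its underside near its middle.
Things that resemble listed ones, but are neither listed nor needed, are in the scene too. Leave any red or yellow look-alike of the medium_lid alone.

How it is judged:
On the way, in this order (a step that is already met when the one before it is completed fails the run):
1. the call button is pressed down (at least 4.5 mm) (value of joint call above 0.0045 m), for 0.05 s.
2. with the button up again, the gripper points down at the open jar: grasp point within 22 mm of the middle of its mouth sideways and 19 to 90 mm above it (fingertips about 0 to 7 cm above), for 1.5 s (horizontal distance between the grasp point and open_jar_mouth below 0.022 m and z of the grasp point in the frame of open_jar_mouth between 0.019 and 0.09 m and angle between the grasp point's own z axis and vertical above 2.3 rad and value of joint call below 0.0015 m), for 1.5 s.
At the end, for the whole second after the job is handed in: The gripper still points down (within 45 degrees) at the medium lid, untouched: grasp point within 22 mm of its middle sideways and 19 to 90 mm above its top. The button is up; every jar and lid is upright, and all of them and the bystanders are at rest within 10 mm of their starts (horizontal distance between the grasp point and medium_lid_top below 0.022 m and z of the grasp point in the frame of medium_lid_top between 0.019 and 0.09 m and angle between the grasp point's own z axis and vertical above 2.3 rad and value of joint call below 0.0015 m and distance of each of open_jar, medium_lid, small_jar, large_jar, small_lid, large_lid, tape_roll, petri_dish, beaker, marker from where it was at the start of the episode below 0.01 m and linear speed of each of open_jar, medium_lid, small_jar, large_jar, small_lid, large_lid, tape_roll, petri_dish, beaker, marker below 0.02 m/s and angle between each of open_jar, medium_lid, small_jar, large_jar, small_lid, large_lid's own z axis and vertical below 0.1 rad).
It fails at once if a jar or lid is touched (more than 0.5 N) (contact force between any of the fingers, the arm and open_jar above 0.5 N or contact force between any of the fingers, the arm and medium_lid above 0.5 N or contact force between any of the fingers, the arm and small_jar above 0.5 N or contact force between any of the fingers, the arm and large_jar above 0.5 N or contact force between any of the fingers, the arm and small_lid above 0.5 N or contact force between any of the fingers, the arm and large_lid above 0.5 N).
It fails at once if a jar, lid or bystander is moved or lifted by more than 10 mm (distance of any of open_jar, medium_lid, small_jar, large_jar, small_lid, large_lid, tape_roll, petri_dish, beaker, marker from where it was at the start of the episode above 0.01 m).
It fails at once if a bystander (tape roll, dish, beaker, marker) is touched (more than 0.5 N) (contact force between any of the fingers, the arm and tape_roll above 0.5 N or contact force between any of the fingers, the arm and petri_dish above 0.5 N or contact force between any of the fingers, the arm and beaker above 0.5 N or contact force between any of the fingers, the arm and marker above 0.5 N).
It fails at once if the gripper comes down over a wrong jar or lid (grasp point within 15 mm of its middle sideways and less than 80 mm above its top) ((horizontal distance between the grasp point and small_jar_top below 0.015 m and z of the grasp point in the frame of small_jar_top below 0.08 m) or (horizontal distance between the grasp point and large_jar_top below 0.015 m and z of the grasp point in the frame of large_jar_top below 0.08 m) or (horizontal distance between the grasp point and small_lid_top below 0.015 m and z of the grasp point in the frame of small_lid_top below 0.08 m) or (horizontal distance between the grasp point and large_lid_top below 0.015 m and z of the grasp point in the frame of large_lid_top below 0.08 m)).
It also fails if it takes over 54 s, if anything falls off the work surface, if the arm or the gripper's body presses on something with over 40 N, if the wrist force passes 120 N, or if a joint passes its speed limit or range.

ROBOT

A 6-joint arm with a two-finger parallel gripper is mounted at the origin on the work surface. World frame = base frame: x ahead of the robot, y to its left, z up, the work surface at z = 0. Lengths are in m, angles in rad, forces in N, time in s.
With the tool pointing down it reaches from about 0.225 to 0.875 m from the base axis. Payload 3.4 kg.
Tool frame: the origin (TCP) lies midway between the tips of the shut fingers; the grasp point (between the pads) lies 19 mm behind it (manip.pinch_z is the distance from the TCP to the grasp point, in m); z points along the fingers, y is the line along which they close (so a half turn about z gives the same grasp; the last joint's range is limited). The gripper opens to 85 mm and grips with 20 to 120 N. Pads are 22 mm wide; open, the fingers measure 114 mm over their backs; the gripper's body (76 mm by 85 mm) begins 54 mm behind the grasp point. The pads swing forward as they close: fully open they stand 13 mm farther back than shut.
Start: joints at [1.041, 0.276, 1.505, -0, 1.361, -0.121], TCP at [0.229, 0.528, 0.231] pointing down, gripper open.
Joint ranges: [-2.89, 2.89], [-0.75, 2.08], [0.22, 2.7], [-1.18, 4.32], [0.11, 2.71], [-2.7, 2.7]. Speed limits (rad/s): [2.57, 2.57, 3.14, 3.14, 3.14, 3.14].

INTERFACE

Orientations are given as a unit quaternion [w, x, y, z].
In Python, from rig import manip gives the robot as it stands.
- The arm moves only by the tool carry_out, never from a script. Its arguments are lists of equal length, an entry for each row: "delta_pos": the shift along the tool's x, y, z scaled (see below), a list of three; "turn": the turn, a rotation vector about the tool's x, y, z scaled (see below), a list of three; "claw": the closure, from -1 (fully open) to 1 (shut). A call has 1 to 12 rows; each row is the pose to reach, as a shift and turn from the pose commanded when the call began, along the tool's axes at that moment; what a row does not reach only later rows make up. The controller multiplies each number of a shift by 400 mm and each number of a turn by 30 degrees. A row lasts 1/10 s, in which the tool goes at most 50 mm and 8.59 degrees, less where a joint would pass 70% of its speed; a pose out of reach is approached as far as the arm can. A call with a number of a shift or a turn outside -1 to 1 is refused whole. A call with a gripper value outside its range is refused whole. The fingers move at their own pace and stop on an object; "force" is the grip in N (left out, the last holds). Time passes only in rows, so rows that repeat a pose let the fingers close. It gives the time, the measured TCP pose, the force, the opening and the grip force at its end, in the units of the state.
- manip.get_state(): the state, without advancing time (a new reading comes with each control period).
- manip.get_image(name): name is "side" or "top"; returns a dict with "image" (384x512x3 uint8, red, green, blue), "z_map" (384x512 float32, m along the optical axis (not along the pixel's ray), 0 where there is no reading), "fx", "fy", "cx", "cy" (pixels), "world_to_cam" (4x4, takes a point from world to camera coordinates). Camera axes: x right, y down, z forward; pixel columns grow to the right and rows downward; lengths in m; the calibration is good to about 2 mm. A picture is of the moment at which its call begins.
- manip.sign_off(): hands the job in; it is judged then, once.
Trained networks look in the newest picture that a camera, given by its name, has taken for a name from the list of things; names that differ only in an ending like _2 or _b are one class to them, and where a whole thing is asked for, a point or a joint stands for the part that bears it (a point fixed in the world has none). Each returns a list of dicts, best first, with "score" (0 to 1); they miss things now and then, are a little off and sometimes report something else, mostly with a low value. They report only what shows in the picture. A call takes as long as a camera call. They do not tell look-alikes from the thing itself.
- manip.spot_in(camera, query): "point" ([x, y, z] in m, in world coordinates, good to about 4 mm: the middle of the surface that is visible of it).
- manip.place_of(camera, query): "point" ([x, y, z] in m, in world coordinates, good to about 4 mm: a listed point, or the origin of a listed thing).
The state is a dict: "clock": time; "qpos": joint angles; "qd": joint speeds; "effort": joint torques, N m; "position": TCP position; "ee_rot": TCP orientation; "contact_force": force on the tool from outside, world axes, zero at the start; "moment": the same for the moment, N m; "width": finger opening in m; "gripper_force": force on a finger pad.
Only numpy, scipy, OpenCV 4.12 (cv2) and the standard library are available. Lean on these libraries where they do the work, as an engineer would, in place of code of your own. Each camera call takes 0.05 s, during which the arm holds its last target. There are 200 camera calls.

## Working session

There is one attempt and no reset: what is moved stays moved. The work goes in short steps, Python scripts to look and compute and a tool call to move; the robot and the scene stay as the last step left them, time stands still between calls to the robot, and variables do not carry over. Pictures are saved under pics/ and viewed, at most 10 in all, crops included, and the job is handed in when it is done.

Besides the shell and the picture viewer there is one more tool, called after "Call:" by a JSON object that holds its "method" and its "body", one argument or row to a line. carry_out: Moves the arm, as the interface text tells. Shifts and turns lie within -1 to 1; 1 stands for 400 mm of shift or 30 degrees of turn. Its arguments: {"type":"object","properties":{"delta_pos":{"type":"array","items":{"type":"array","items":{"type":"number","minimum":-1,"maximum":1}}},"turn":{"type":"array","items":{"type":"array","items":{"type":"number","minimum":-1,"maximum":1}}},"claw":{"type":"array","items":{"type":"number"}},"force":{"type":"number"}},"required":["delta_pos","turn","claw"]}

```bash
mkdir -p pics; python3 - <<'E'
from rig import manip
import cv2,numpy as np
s=manip.get_state();print(s['clock'],s['position'],s['ee_rot'],s['width'],manip.pinch_z)
for c in ['top','side']:
    im=manip.get_image(c);cv2.imwrite(f'pics/{c}1.png',im['image'][:,:,::-1])
    W=np.array(im['world_to_cam'])
    for q in ['call_top','open_jar_mouth','medium_lid_top','small_lid_top','large_lid_top','small_jar_top','large_jar_top','beaker','marker','tape_roll','petri_dish']:
        for d in manip.place_of(c,q)[:4]:
            p=np.array(d['point']);k=W[:3,:3]@p+W[:3,3]
            print(c,q,p.round(3),round(d['score'],2),int(im['fx']*k[0]/k[2]+im['cx']),int(im['fy']*k[1]/k[2]+im['cy']))
E
```

```text
0.0 [0.22830097 0.5271705  0.23042926] [-2.87494308e-04  2.02966780e-01  9.79185197e-01 -8.68245267e-04] 0.08521687313782256 0.0187
top call_top [ 0.483 -0.389  0.023] 0.45 406 210
top open_jar_mouth [ 0.454  0.257 -0.001] 0.7 163 219
top open_jar_mouth [0.635 0.07  0.087] 0.68 232 146
top medium_lid_top [0.448 0.079 0.012] 0.95 229 222
top medium_lid_top [0.301 0.254 0.015] 0.69 160 278
top medium_lid_top [0.337 0.158 0.011] 0.64 197 264
top medium_lid_top [ 0.355 -0.02   0.011] 0.59 265 258
top small_lid_top [0.451 0.255 0.014] 0.74 162 220
top large_lid_top [0.632 0.22  0.011] 0.85 178 154
top large_lid_top [ 0.743 -0.005  0.   ] 0.72 261 117
top small_jar_top [ 0.597 -0.078  0.072] 0.52 289 163
top small_jar_top [0.632 0.219 0.014] 0.22 178 154
top large_jar_top [ 0.469 -0.096  0.109] 0.93 298 211
top large_jar_top [ 0.628 -0.244  0.004] 0.74 348 158
top large_jar_top [ 0.633  0.068 -0.002] 0.5 234 156
top beaker [ 0.475  0.402 -0.001] 0.92 109 211
top marker [ 0.743 -0.006  0.002] 0.61 261 117
top marker [ 0.476 -0.099 -0.001] 0.57 295 213
top tape_roll [ 0.446 -0.254  0.002] 0.
[... 291 characters left out ...]
[ 0.354 -0.02   0.011] 0.56 192 215
side medium_lid_top [0.338 0.157 0.014] 0.53 181 173
side small_lid_top [ 0.478  0.402 -0.003] 0.69 215 126
side small_lid_top [0.45  0.257 0.018] 0.67 213 148
side large_lid_top [0.628 0.22  0.015] 0.89 269 148
side large_lid_top [0.449 0.258 0.001] 0.57 213 151
side small_jar_top [ 0.598 -0.084  0.071] 0.77 282 203
side large_jar_top [ 0.476 -0.096  0.112] 0.72 238 202
side beaker [0.48  0.401 0.   ] 0.84 216 125
side beaker [ 0.632  0.066 -0.005] 0.6 281 184
side marker [ 0.476  0.403 -0.003] 0.54 215 125
side marker [ 0.743 -0.002 -0.   ] 0.44 323 193
side tape_roll [ 0.442 -0.253 -0.004] 0.97 238 280
side petri_dish [ 0.624 -0.242 -0.001] 0.92 306 263
```

View pics/top1.png

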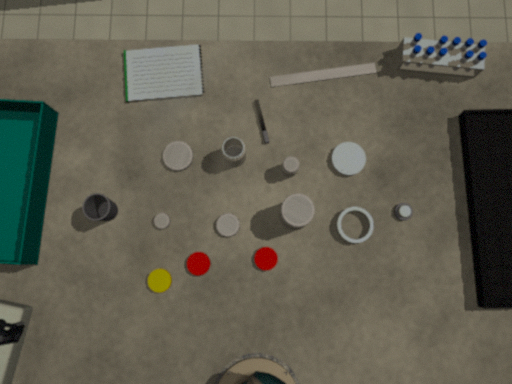

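View pics/side1.png

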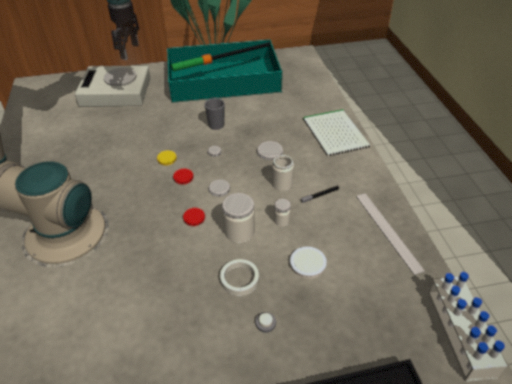

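The top view shows the plain grey discs: large (177,156), medium (227,225), small (162,220). Red look-alikes are at (198,264) and (265,259), and a yellow one at (159,281). The open jar is at (233,147), with a dark mouth. The button is at (403,211), on the right. The medium lid is the grey disc of middle size at (227,225). I'll confirm it with a crop and measured sizes.

```bash
python3 - <<'E'
from rig import manip
import cv2,numpy as np
im=manip.get_image('top');I=im['image'];Z=im['z_map'].astype(float)
W=np.array(im['world_to_cam']);v,u=np.mgrid[:384,:512]
C=np.stack([(u-im['cx'])/im['fx']*Z,(v-im['cy'])/im['fy']*Z,Z],-1)
P=(C-W[:3,3])@W[:3,:3]
H=P[...,2]
def rep(n,px,lo,hi,r=26):
    m=((H>lo)&(H<hi)&(Z>0)&(np.hypot(u-px[0],v-px[1])<r)).astype(np.uint8)
    k,L,st,_=cv2.connectedComponentsWithStats(m)
    if k<2: print(n,'none');return
    j=1+np.argmax(st[1:,4]);p=P[L==j];c=(p.min(0)+p.max(0))/2
    print(n,'mean',p.mean(0).round(4),'mid',c.round(4),'ext',(p.max(0)-p.min(0)).round(3),'h',np.median(p[:,2]).round(4))
rep('med',(227,225),.008,.03);rep('large',(177,156),.008,.03);rep('small',(162,220),.008,.03)
rep('mouth rim',(233,147),.08,.1);rep('btn',(403,211),.017,.03,12);rep('base',(403,211),.007,.03,16)
rep('bigjar',(297,211),.1,.125,30);rep('smalljar',(290,164),.06,.08,15);rep('tape',(354,225),.015,.04,30)
crop=cv2.resize(I[130:300,140:310],(600,600),interpolation=cv2.INTER_CUBIC);cv2.imwrite('pics/crop1.png',crop[:,:,::-1])
E
```

```text
med mean [0.4416 0.0836 0.014 ] mid [0.4431 0.0829 0.0141] ext [0.061 0.061 0.012] h 0.014
large mean [0.6285 0.2234 0.0142] mid [0.6293 0.2252 0.0148] ext [0.082 0.085 0.014] h 0.0141
small mean [0.4515 0.2581 0.014 ] mid [0.4519 0.258  0.0144] ext [0.04  0.042 0.012] h 0.0139
mouth rim mean [0.6308 0.0694 0.0878] mid [0.6322 0.0692 0.0877] ext [0.057 0.059 0.015] h 0.0883
btn mean [ 0.4823 -0.3832  0.0218] mid [ 0.4822 -0.384   0.0222] ext [0.027 0.032 0.01 ] h 0.0219
base mean [ 0.4816 -0.382   0.0161] mid [ 0.4825 -0.3839  0.0175] ext [0.046 0.047 0.019] h 0.0146
bigjar mean [ 0.4715 -0.0926  0.11  ] mid [ 0.4729 -0.0938  0.1087] ext [0.082 0.081 0.017] h 0.11
smalljar mean [ 0.5943 -0.0798  0.0696] mid [ 0.5945 -0.0792  0.0683] ext [0.042 0.042 0.014] h 0.0697
tape mean [ 0.4444 -0.2513  0.023 ] mid [ 0.4445 -0.2504  0.0224] ext [0.095 0.094 0.015] h 0.0231
```

View pics/crop1.png

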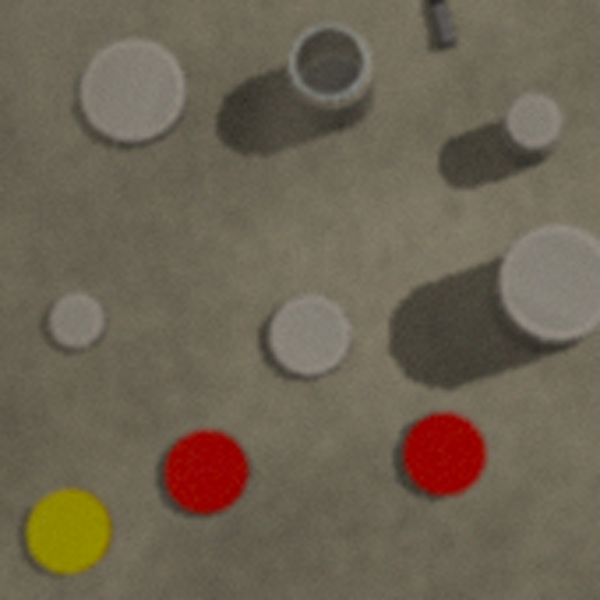

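The crop confirms it: the plain grey disc at crop (308,335) is the medium lid, 61 mm across with its top at 14 mm. The small and large lids measure 42 and 82 mm, and the red and yellow discs are decoys. The open jar, with its dark mouth, is at crop (330,62). Next I move to the button with the fingers shut.

Call:
{"method": "carry_out", "body": {
  "delta_pos": [
    [-0.744,-0.919,-0.05],
    [-0.744,-0.919,-0.05],
    [-0.744,-0.919,-0.05],
    [-0.744,-0.919,-0.05],
    [-0.744,-0.919,-0.05],
    [-0.744,-0.919,-0.05],
    [-0.744,-0.919,-0.05],
    [-0.744,-0.919,-0.05],
    [-0.744,-0.919,-0.05],
    [-0.744,-0.919,-0.05],
    [-0.744,-0.919,-0.05],
    [-0.744,-0.919,-0.05]
  ],
  "turn": [
    [0,0,0],
    [0,0,0],
    [0,0,0],
    [0,0,0],
    [0,0,0],
    [0,0,0],
    [0,0,0],
    [0,0,0],
    [0,0,0],
    [0,0,0],
    [0,0,0],
    [0,0,0]
  ],
  "claw": [1,1,1,1,1,1,1,1,1,1,1,1]
}}

```text
clock: 2.45
position: [0.3554, 0.0721, 0.2514]
ee_rot: [-0.0, 0.204, 0.979, 0.0]
contact_force: [0.6, 0.1, -1.5]
width: 0.0003
gripper_force: 0.0
```

Call:
{"method": "carry_out", "body": {
  "delta_pos": [
    [-0.744,-0.919,0],
    [-0.744,-0.919,0],
    [-0.744,-0.919,0],
    [-0.744,-0.919,0],
    [-0.744,-0.919,0],
    [-0.744,-0.919,0],
    [-0.744,-0.919,0],
    [-0.744,-0.919,0],
    [-0.744,-0.919,0],
    [-0.744,-0.919,0],
    [-0.744,-0.919,0],
    [-0.744,-0.919,0]
  ],
  "turn": [
    [0,0,0],
    [0,0,0],
    [0,0,0],
    [0,0,0],
    [0,0,0],
    [0,0,0],
    [0,0,0],
    [0,0,0],
    [0,0,0],
    [0,0,0],
    [0,0,0],
    [0,0,0]
  ],
  "claw": [1,1,1,1,1,1,1,1,1,1,1,1]
}}

```text
clock: 3.65
position: [0.4833, -0.3816, 0.2504]
ee_rot: [-0.001, 0.202, 0.979, 0.001]
contact_force: [0.5, 0.4, -0.0]
width: -0.0002
gripper_force: 0.0
```

Call:
{"method": "carry_out", "body": {
  "delta_pos": [
    [0,-0.006,0.125],
    [0,-0.006,0.25],
    [0,-0.006,0.37],
    [0,-0.006,0.46],
    [0,-0.006,0.52],
    [0,-0.006,0.545],
    [0,-0.006,0.56],
    [0,-0.006,0.57],
    [0,-0.006,0.58],
    [0,-0.006,0.587],
    [0,-0.006,0.587],
    [0,-0.006,0.587]
  ],
  "turn": [
    [0,0,0],
    [0,0,0],
    [0,0,0],
    [0,0,0],
    [0,0,0],
    [0,0,0],
    [0,0,0],
    [0,0,0],
    [0,0,0],
    [0,0,0],
    [0,0,0],
    [0,0,0]
  ],
  "claw": [1,1,1,1,1,1,1,1,1,1,1,1]
}}

```text
clock: 4.85
position: [0.4825, -0.386, 0.0175]
ee_rot: [0.001, 0.203, 0.979, -0.0]
contact_force: [1.9, 2.1, 4.2]
width: -0.0002
gripper_force: 2.0
```

Call:
{"method": "carry_out", "body": {
  "delta_pos": [
    [0,0,0.004],
    [0,0,0.008],
    [0,0,0.01],
    [0,0,0.01],
    [0,0,0.01]
  ],
  "turn": [
    [0,0,0],
    [0,0,0],
    [0,0,0],
    [0,0,0],
    [0,0,0]
  ],
  "claw": [1,1,1,1,1]
}}

```text
clock: 5.35
position: [0.4826, -0.3861, 0.0158]
ee_rot: [0.002, 0.203, 0.979, -0.001]
contact_force: [0.3, 4.5, 20.3]
width: -0.0002
gripper_force: 10.0
```

Force rose to 20 N, so the button is at its stop. Now up and over to the jar.

Call:
{"method": "carry_out", "body": {
  "delta_pos": [
    [0,0,-0.12],
    [0,0,-0.24],
    [0,0,-0.36],
    [0,0,-0.48],
    [0,0,-0.6],
    [0,0,-0.6],
    [0.055,0.6,-0.6],
    [0.055,0.6,-0.6],
    [0.055,0.6,-0.6],
    [0.055,0.6,-0.6],
    [0.055,0.6,-0.6],
    [0.055,0.6,-0.6]
  ],
  "turn": [
    [0,0,0],
    [0,0,0],
    [0,0,0],
    [0,0,0],
    [0,0,0],
    [0,0,0],
    [0,0,0],
    [0,0,0],
    [0,0,0],
    [0,0,0],
    [0,0,0],
    [0,0,0]
  ],
  "claw": [1,1,1,1,1,1,1,1,1,1,1,1]
}}

```text
clock: 6.55
position: [0.5571, -0.1522, 0.2515]
ee_rot: [-0.001, 0.2, 0.98, 0.001]
contact_force: [-0.4, 0.2, -0.4]
width: -0.0002
gripper_force: 0.0
```

Call:
{"method": "carry_out", "body": {
  "delta_pos": [
    [0.055,0.593,0],
    [0.055,0.593,0],
    [0.055,0.593,0],
    [0.055,0.593,0],
    [0.055,0.593,0],
    [0.055,0.593,0],
    [0.055,0.593,0],
    [0.055,0.593,0]
  ],
  "turn": [
    [0,0,0],
    [0,0,0],
    [0,0,0],
    [0,0,0],
    [0,0,0],
    [0,0,0],
    [0,0,0],
    [0,0,0]
  ],
  "claw": [1,1,1,1,1,1,1,1]
}}

```text
clock: 7.35
position: [0.6304, 0.0679, 0.2518]
ee_rot: [-0.001, 0.204, 0.979, -0.001]
contact_force: [-0.4, -0.6, 0.8]
width: -0.0
gripper_force: 0.0
```

```bash
python3 - <<'E'
from rig import manip
import cv2
a=[manip.get_image(c)['image'][:,:,::-1] for c in ('top','side')]
import numpy as np
cv2.imwrite('pics/chk.png',np.hstack([a[0][100:350,90:440],a[1][70:320,150:500]]))
s=manip.get_state();print(s['position'])
for d in manip.place_of('top','call_top')[:1]+manip.place_of('side','call_top')[:1]:print(d)
E
```

```text
[0.63055193 0.06775258 0.25230466]
{'point': [0.4831, -0.3865, 0.022], 'score': 0.68}
{'point': [0.481, -0.3861, 0.0197], 'score': 0.69}
```

View pics/chk.png

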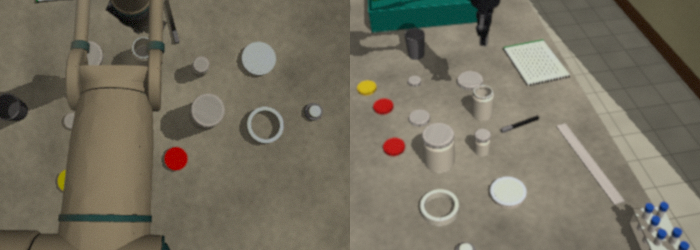

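The button is back up, everything is in place, and the gripper stands above the open jar. I'll descend to 3 cm above the mouth and hold.

Call:
{"method": "carry_out", "body": {
  "delta_pos": [
    [0,0.004,0.1],
    [0,0.004,0.2],
    [0,0.004,0.28],
    [0,0.004,0.32],
    [0,0.004,0.33],
    [0,0.004,0.33],
    [0,0.004,0.33],
    [0,0.004,0.33],
    [0,0.004,0.33],
    [0,0.004,0.33],
    [0,0.004,0.33],
    [0,0.004,0.33]
  ],
  "turn": [
    [0,0,0],
    [0,0,0],
    [0,0,0],
    [0,0,0],
    [0,0,0],
    [0,0,0],
    [0,0,0],
    [0,0,0],
    [0,0,0],
    [0,0,0],
    [0,0,0],
    [0,0,0]
  ],
  "claw": [1,1,1,1,1,1,1,1,1,1,1,1]
}}

```text
clock: 8.75
position: [0.6315, 0.0711, 0.1207]
ee_rot: [0.0, 0.203, 0.979, 0.0]
contact_force: [-0.4, -0.0, -0.0]
width: 0.0002
gripper_force: 0.0
```

Call:
{"method": "carry_out", "body": {
  "delta_pos": [
    [0,0,0],
    [0,0,0],
    [0,0,0],
    [0,0,0],
    [0,0,0],
    [0,0,0],
    [0,0,0],
    [0,0,0],
    [0,0,0],
    [0,0,0],
    [0,0,0],
    [0,0,0]
  ],
  "turn": [
    [0,0,0],
    [0,0,0],
    [0,0,0],
    [0,0,0],
    [0,0,0],
    [0,0,0],
    [0,0,0],
    [0,0,0],
    [0,0,0],
    [0,0,0],
    [0,0,0],
    [0,0,0]
  ],
  "claw": [1,1,1,1,1,1,1,1,1,1,1,1]
}}

```text
clock: 9.95
position: [0.6315, 0.0711, 0.1205]
ee_rot: [-0.0, 0.203, 0.979, 0.0]
contact_force: [-0.1, 1.2, 0.7]
width: 0.0004
gripper_force: 0.0
```

Call:
{"method": "carry_out", "body": {
  "delta_pos": [
    [0,0,0],
    [0,0,0],
    [0,0,0],
    [0,0,0],
    [0,0,0],
    [0,0,0],
    [0,0,0],
    [0,0,0]
  ],
  "turn": [
    [0,0,0],
    [0,0,0],
    [0,0,0],
    [0,0,0],
    [0,0,0],
    [0,0,0],
    [0,0,0],
    [0,0,0]
  ],
  "claw": [1,1,1,1,1,1,1,1]
}}

```text
clock: 10.75
position: [0.6315, 0.0711, 0.1205]
ee_rot: [0.0, 0.203, 0.979, 0.0]
contact_force: [-0.3, 0.3, -0.2]
width: 0.0003
gripper_force: 0.0
```

Call:
{"method": "carry_out", "body": {
  "delta_pos": [
    [0,0,-0.12],
    [0,0,-0.24],
    [0,0,-0.33],
    [0,0,-0.33],
    [0.447,-0.16,-0.33],
    [0.447,-0.16,-0.33],
    [0.447,-0.16,-0.33],
    [0.447,-0.16,-0.33],
    [0.447,-0.16,-0.33],
    [0.447,-0.16,-0.33],
    [0.447,-0.16,-0.33],
    [0.447,-0.16,-0.33]
  ],
  "turn": [
    [0,0,0],
    [0,0,0],
    [0,0,0],
    [0,0,0],
    [0,0,0],
    [0,0,0],
    [0,0,0],
    [0,0,0],
    [0,0,0],
    [0,0,0],
    [0,0,0],
    [0,0,0]
  ],
  "claw": [1,1,1,1,1,1,1,1,1,1,1,1]
}}

```text
clock: 11.95
position: [0.4433, 0.0833, 0.2522]
ee_rot: [0.0, 0.203, 0.979, 0.0]
contact_force: [-1.1, 1.1, 0.2]
width: 0.0002
gripper_force: 0.0
```

Call:
{"method": "carry_out", "body": {
  "delta_pos": [
    [0,0,0.11],
    [0,0,0.22],
    [0,0,0.33],
    [0,0,0.42],
    [0,0,0.48],
    [0,0,0.51],
    [0,0,0.52],
    [0,0,0.52],
    [0,0,0.52],
    [0,0,0.52],
    [0,0,0.52],
    [0,0,0.52]
  ],
  "turn": [
    [0,0,0],
    [0,0,0],
    [0,0,0],
    [0,0,0],
    [0,0,0],
    [0,0,0],
    [0,0,0],
    [0,0,0],
    [0,0,0],
    [0,0,0],
    [0,0,0],
    [0,0,0]
  ],
  "claw": [1,1,1,1,1,1,1,1,1,1,1,1]
}}

```text
clock: 13.15
position: [0.4423, 0.0835, 0.0451]
ee_rot: [0.001, 0.203, 0.979, 0.0]
contact_force: [0.3, -0.3, 0.7]
width: -0.0
gripper_force: 0.0
```

```bash
python3 - <<'E'
from rig import manip
import cv2
a=manip.get_image('side')['image'][90:270,130:330,::-1]
cv2.imwrite('pics/end.png',cv2.resize(a,(660,594),interpolation=cv2.INTER_CUBIC))
s=manip.get_state();print(s['clock'],s['position'],s['contact_force'])
E
```

```text
13.2 [0.44223142 0.08345796 0.04496424] [ 0.03023738 -0.21559015  0.76745865]
```

View pics/end.png

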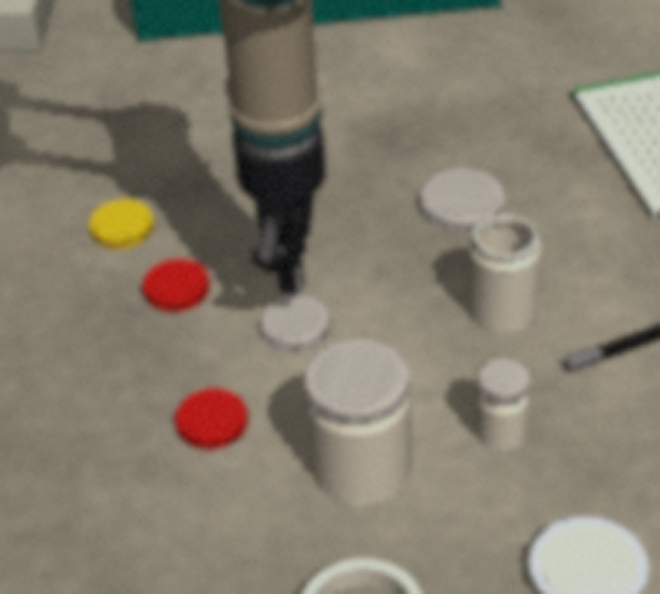

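The fingertips at crop (289,290) hover about 31 mm above the medium lid at (296,321), and nothing has moved.

```bash
python3 -c "
from rig import manip
print(manip.sign_off())"
```

```text
the job is handed in; nothing more can be done
None
```

I pressed the call button to its stop, pointed at the open jar's mouth for over two seconds, and finished pointing about 31 mm above the middle of the medium lid; the job is handed in (no verdict was returned), and nothing moved that I could see in the pictures.

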